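# Clamp the re-glued filter cassette

## Task

The pleated filter cassette's frame has just been glued: turn the clamp's hex locking nut anticlockwise, fully round to its stop, to free the bar, then pump the trigger lever until the sprung jaw pad meets the cassette and presses it against the end stop. Finish still pressing the trigger down with the pad pushed about half-way in on its springs, enough to grip but never so far that the pad bottoms out and crushes the cassette, and leave the other things on the counter where they are.

Things in the scene. Friction and masses are not known exactly. Their poses are not given: they have to be found in the camera images.
- clamp: Bench bar clamp screwed to the counter (fixed): steel base plate 345 x 100 x 12 mm, grey housing 100 x 54 mm standing from the base to 91 mm height. Origin on the counter under the trigger's pivot, which is 85 mm up; base plate spans x -67 to 277 mm. Its +x points along the bar towards the jaw, cassette and end stop, its +z up; the trigger lever sticks out to -x. Nothing of the clamp but the nut is higher than 118 mm
- nut_grip (a point): Centre of the dark steel hexagonal locking nut on top of the housing, half-way up its gripping height: 36 mm across flats, 26 mm high, from 94 to 120 mm above the counter, upright axis at clamp x = 50, y = 0 mm; a thin stud of 9 mm radius stands 8 mm above it. The point turns with the nut: two opposite flats face its +y and -y, the others lie 60 deg round
- nut (a joint): Angle of the locking nut, 0 (tight; a T-head blocks the bar) to 1.6 rad (loose, its stop), growing anticlockwise seen from above; starts at 0 to 0.25; the bar is free above about 1.15. Stiff: stays where left, turns at 0.1 N m
- paddle_top (a point): Middle of the top face of the black paddle (48 mm along the lever, 42 mm across, 10 mm thick) at the rear end of the trigger lever, 115 mm from the pivot, about 112 mm above the counter at rest. Push it straight down: it falls 43 mm over the full stroke, moving under 4 mm sideways
- trigger (a joint): Angle of the trigger lever, 0 (up, at rest) to 0.38 rad (fully down). It springs back up when let rise; pressing takes 4 to 8 N at the paddle, up to about 13 N with the pad squeezed. It drives the bar through a ratchet: the first 0 to 20 mm of paddle travel are idle until a tooth is caught, then 0.33 mm of bar per mm. Let it rise fully between strokes
- bar (a joint): Travel of the toothed bar with the jaw plate towards the end stop, 0 (start) to 0.065 m; about 12 mm per full stroke. The nut blocks it when tight. As the trigger rises the bar stays, except that a squeezed pad pushes it back until only 2 to 3.5 mm of squeeze are left: a firmer squeeze lasts only while the trigger is held down
- pad (a joint): How far the sprung pad is pushed back towards the jaw plate, 0 (free) to 0.014 m (bottomed out). Spring: about 1.5 N plus 1.5 N per mm; so 12 N at half travel
- pad_face: Black rubber-faced pad, 50 x 50 x 6 mm upright plate, centre 47 mm above the counter, on springs in front of the jaw plate. Origin at the middle of its back face, its +x points to the cassette, its front face lies 6 mm ahead
- filter_mid (a point): Centre of the pleated filter cassette, a white-framed box 40 mm (along the bar) x 94 mm x 80 mm high, 0.25 kg, standing loose on the clamp's base plate about 1 mm from the end stop; its near face is 40/2 mm towards the pad. The gap from pad to cassette at the start is about 17 to 37 mm
- filter: The same cassette; origin at the centre of its underside, z up, x along the bar
- anvil: Grey fixed end stop, 96 mm wide and 66 mm high plate on the base plate; origin at the bottom of the face that meets the cassette
- canister: Grey canister with twist cap, 104 mm across, 158 mm high, bystander; origin at the centre of its underside
- pan: Aluminium pan, 180 mm across, 50 mm high, bystander; origin at the centre of its underside
- glue: White glue bottle, 44 mm across, 120 mm high, standing beside the clamp, bystander; origin at the centre of its underside
- wrench: Steel open wrench lying on the counter on the robot's side of the clamp, bystander
- cartridge: Round pleated cartridge, 72 mm across, 92 mm high, bystander; origin at the centre of its underside
- scrubber: Wooden scrubbing brush, 110 x 45 x 32 mm, bystander; origin at the centre of its underside
- mug: White mug, 80 mm across, 92 mm high, bystander; origin at the centre of its underside
- paddle: The trigger lever with its paddle as one solid (origin at the pivot); the paddle is what is pressed
There are look-alikes about, which are no part of the job. Leave any green, orange or yellow look-alike of the filter alone.

How it is judged:
On the way, in this order (a step that is already met when the one before it is completed fails the run):
1. the locking nut is turned loose (beyond 1.25 rad) (value of joint nut above 1.25 rad), for 0.1 s.
2. the pad touches the cassette (contact force between pad_face and filter above 0.5 N), for 0.1 s.
At the end, for the whole second after the job is handed in: Nut beyond 1.25 rad; pad pushed in 4.5 to 10.5 mm; more than 4 N from pad to cassette and cassette to end stop; cassette upright (0.1 rad), still, centre within 26 mm of the stop face; robot still pressing the trigger (over 1 N, past 0.03 rad) (value of joint nut above 1.25 rad and value of joint pad between 0.0045 and 0.0105 m and contact force between pad_face and filter above 4 N and contact force between filter and anvil above 4 N and contact force between any of the fingers, the arm and paddle above 1 N and value of joint trigger above 0.03 rad and linear speed of filter below 0.01 m/s and angle between filter's own z axis and vertical below 0.1 rad and horizontal distance between filter and anvil below 0.026 m); the arm keeps its last pose, push and grip.
It fails at once if the cassette is crushed: the pad is pushed in more than 12.5 mm (value of joint pad above 0.0125 m).
It fails at once if the cassette is knocked over or lifted (angle between filter's own z axis and vertical above 0.3 rad or distance of filter from where it was at the start of the episode above 0.03 m).
It fails at once if another thing on the counter is displaced by more than 25 mm (distance of any of canister, pan, glue, wrench, cartridge, scrubber, mug from where it was at the start of the episode above 0.025 m).
It also fails if it takes over 59 s, if anything falls off the work surface, if the arm or the gripper's body presses on something with over 40 N, if the wrist force passes 120 N, or if a joint passes its speed limit or range.

## Robot

A 6-joint arm with a two-finger parallel gripper is mounted at the origin on the work surface. World frame = base frame: x ahead of the robot, y to its left, z up, the work surface at z = 0. Lengths are in m, angles in rad, forces in N, time in s.
With the tool pointing down it reaches from about 0.25 to 0.775 m from the base axis. Payload 4 kg.
Tool frame: the origin (TCP) lies at the centre of the arm's flange, where the gripper is bolted on; the fingertips stand 199 mm ahead of it and the grasp point (between the pads) lies 180 mm ahead of it; z points along the fingers, y is the line along which they close (so a half turn about z gives the same grasp; the last joint's range is limited). The gripper opens to 94 mm and grips with 3 to 60 N. Pads are 16 mm wide; open, the fingers measure 119 mm over their backs; the gripper's body (75 mm by 177 mm) begins 78 mm behind the grasp point.
Start: joints at [-1.395, 0.087, 1.371, -0, 1.684, -0.103], TCP at [0.151, -0.529, 0.405] pointing down, gripper open.
Joint ranges: [-3.1, 3.1], [-0.76, 2.03], [0.27, 2.55], [-1.08, 4.22], [0.17, 2.65], [-2.57, 2.57]. Speed limits (rad/s): [2.79, 2.79, 3.14, 3.14, 3.14, 3.14].

## Interface

Orientations are given as [roll, pitch, yaw] about the fixed x, y, z axes, in that order (R = Rz(yaw) Ry(pitch) Rx(roll)).
In Python, from bench import robot, eyes, models gives the robot as it stands.
- The arm moves only by the tool step_arm, never from a script. Its argument "commands" is a list that holds one entry, the list of rows, each a list of 7 numbers: the shift along the tool's x, y, z in mm, then the turn, a rotation vector about the tool's x, y, z in rad, then the finger opening in mm, from 0 to 94. In form: [[[tx, ty, tz, wx, wy, wz, gripper], ...]]. A call has 1 to 20 rows; each row shifts and turns the commanded pose from where the row before left it, along the tool's axes as they then stand; what a row does not reach is not made up. A row lasts 1/8 s, in which the tool goes at most 62.5 mm and 10.7 degrees, less where a joint would pass 70% of its speed; a pose out of reach is approached as far as the arm can. A call is refused whole if a number of a shift passes 62.5 or a number of a turn 0.188, either way. A call with a gripper value outside its range is refused whole. The fingers move at their own pace and stop on an object; the grip force is fixed at half the most. Time passes only in rows, so rows that do not move let the fingers close. It gives the time, the measured TCP pose, the force, the opening and the grip force at its end, in the units of the state.
- robot.get_obs(): the state, without advancing time (a new reading comes with each control period).
- eyes.snapshot(name): name is "side" or "top" or "wrist"; returns a dict with "color" (420x560x3 uint8, red, green, blue), "camera_matrix" (3x3 intrinsics, pixels), "D" ([k1, k2, p1, p2, k3] as OpenCV has them; the pictures are not rectified), "eye" and "rotation" of the camera in the world; the wrist camera has in their place "tool_from_camera" (4x4, takes a point from camera to tool coordinates, whose origin is the TCP and whose axes are the flange's). Camera axes: x right, y up, looking along -z (the intrinsics and any distortion apply to the point x, -y, -z); pixel columns grow to the right and rows downward; lengths in m; the calibration is good to about 2 mm. A picture is of the moment at which its call begins: read the wrist's pose just before it. There is no depth.
- robot.close_job(): hands the job in; it is judged then, once.
Trained networks look in a picture, given as the dict that the camera call returned (one of the last four; its "shot" number tells which), for a name from the list of things; names that differ only in an ending like _2 or _b are one class to them, and where a whole thing is asked for, a point or a joint stands for the part that bears it (a point fixed in the world has none). Each returns a list of dicts, best first, with "confidence" (0 to 1); they miss things now and then, are a little off and sometimes report something else, mostly with a low value. They report only what shows in the picture. A call takes as long as a camera call. They do not tell look-alikes from the thing itself.
- models.masks_of(picture, query): "mask" (420x560 bool, what is visible of it) and "xy" ([column, row] in pixels, amid what is visible of it).
- models.tip_of(picture, query): "xy" ([column, row] in pixels: a listed point, or the origin of a listed thing).
The state is a dict: "time": time; "joint_positions": joint angles; "qvel": joint speeds; "joint_torque": joint torques, N m; "tool_pos": TCP position; "ee_rot": TCP orientation; "wrist_force": force on the tool from outside, world axes, zero at the start; "wrist_torque": the same for the moment, N m; "width": finger opening in m; "finger_force": force on a finger pad.
Only numpy, scipy, OpenCV 4.12 (cv2) and the standard library are available. Lean on these libraries where they do the work, as an engineer would, in place of code of your own. Each camera call takes 0.05 s, during which the arm holds its last target. There are 200 camera calls.

## Working session

There is one attempt and no reset: what is moved stays moved. The work goes in short steps, Python scripts to look and compute and a tool call to move; the robot and the scene stay as the last step left them, time stands still between calls to the robot, and variables do not carry over. Pictures are saved under pics/ and viewed, at most 10 in all, crops included, and the job is handed in when it is done.

Besides the shell and the picture viewer there is one more tool, called after ">>>" as a command line: name --argument value ..., lists and objects as JSON in quotes. step_arm: Moves the arm, as the interface text tells. Its arguments: {"type":"object","properties":{"commands":{"type":"array"}},"required":["commands"]}

```bash
mkdir -p pics
cat > h.py <<'E'
import numpy as np, cv2
from scipy.spatial.transform import Rotation as R
from bench import robot, eyes, models
def cam(p, obs):
    if "eye" in p: return np.array(p["eye"]), np.array(p["rotation"]).reshape(3,3)
    T=np.array(p["tool_from_camera"]); Rt=R.from_euler('xyz',obs["ee_rot"]).as_matrix()
    return Rt@T[:3,3]+np.array(obs["tool_pos"]), Rt@T[:3,:3]
def ray(p,obs,xy):
    e,Rc=cam(p,obs)
    u=cv2.undistortPoints(np.array([[xy]],float),np.array(p["camera_matrix"]),np.array(p["D"]))[0,0]
    d=Rc@np.array([u[0],-u[1],-1]); return e,d
def atz(p,obs,xy,z):
    e,d=ray(p,obs,xy); return e+d*(z-e[2])/d[2]
def tri(rays):
    A=np.zeros((3,3));b=np.zeros(3)
    for e,d in rays:
        d=d/np.linalg.norm(d);P=np.eye(3)-np.outer(d,d);A+=P;b+=P@e
    x=np.linalg.solve(A,b); return x,[np.linalg.norm(np.cross(x-e,d/np.linalg.norm(d))) for e,d in rays]
def save(p,n): cv2.imwrite(f"pics/{n}.png",p["color"][:,:,::-1])
E
python3 - <<'E'
from h import *
o=robot.get_obs(); print(o)
P={n:eyes.snapshot(n) for n in("side","top")}
for n in P: save(P[n],n+"0"); print(n,P[n].get("eye"))
for q in ["nut_grip","paddle_top","clamp","pad_face","filter_mid","filter","anvil","glue","canister","mug","pan","cartridge","scrubber","wrench"]:
    r=[]
    for n in P:
        t=models.tip_of(P[n],q); 
        print(q,n,[(np.round(a["xy"]).tolist(),round(a["confidence"],2)) for a in t[:3]])
        if t: r.append(ray(P[n],o,t[0]["xy"]))
    if len(r)==2: x,e=tri(r); print("   ",x.round(3),np.round(e,4))
E
```

```text
{'time': 0.0, 'joint_positions': array([-1.39508537e+00,  8.79773886e-02,  1.37224091e+00, -1.92414998e-05,
        1.68359551e+00, -1.03122884e-01]), 'qvel': array([ 7.90435373e-05, -8.01621174e-05,  7.98844445e-04,  2.73752279e-06,
        1.56426765e-03,  7.97712910e-04]), 'joint_torque': array([ 8.13066845e-05, -3.40184784e+01, -3.02428722e+01,  7.19447387e-02,
        3.30130197e-02, -1.70087847e-04]), 'tool_pos': array([ 0.15134128, -0.52865886,  0.40349823]), 'ee_rot': array([-3.13938133e+00, -2.09623823e-04,  2.78831462e-01]), 'wrist_force': array([ 0.42665203, -0.15784712, -0.08351942]), 'wrist_torque': array([-0.00707817,  0.03169027,  0.00371035]), 'finger_force': 0.0, 'width': 0.09416074853689362}
side [0.27032668 0.96133845 1.19178765]
top [ 0.41351023 -0.01883882  1.3620977 ]
nut_grip side [([274.0, 220.0], 0.44), ([310.0, 223.0], 0.4)]Traceback (most recent call last):
  File "<stdin>", line 10, in <module>
  File "h.py", line 9, in ray
    e,Rc=cam(p,obs)
         ~~~^^^^^^^
  File "h.py", line 5, in cam
    if "eye" in p: return np.array(p["eye"]), np.array(p["rotation"]).reshape(3,3)
                                              ~~~~~~~~~~~~~~~~~~~~~~~~~~~~~~~^^^^^
ValueError: cannot reshape array of size 3 into shape (3,3)
```

```bash
sed -i 's/np.array(p\["rotation"\]).reshape(3,3)/R.from_euler("xyz",p["rotation"]).as_matrix()/' h.py
python3 - <<'E'
from h import *
o=robot.get_obs()
P={n:eyes.snapshot(n) for n in("side","top")}
for n in P: print(n,P[n]["rotation"],cam(P[n],o)[1][:,2])
for q in ["nut_grip","paddle_top","clamp","pad_face","filter_mid","filter","anvil","glue","canister","mug","pan","cartridge","scrubber","wrench"]:
    r=[]
    for n in P:
        t=models.tip_of(P[n],q); 
        print(q,n,[(np.round(a["xy"]).tolist(),round(a["confidence"],2)) for a in t[:3]])
        if t: r.append(ray(P[n],o,t[0]["xy"]))
    if len(r)==2: x,e=tri(r); print("   ",x.round(3),np.round(e,4))
E
```

```text
side [ 7.44179090e-01  2.65896161e-03 -2.87763507e+00] [-0.17861575  0.65339715  0.73564161]
top [ 0.08933093  0.0053427  -1.5571093 ] [-0.08913098 -0.00654188  0.99599843]
nut_grip side [([270.0, 220.0], 0.49)]
nut_grip top [([278.0, 209.0], 0.62)]
    [0.529 0.027 0.102] [0.0081 0.0081]
paddle_top side [([266.0, 261.0], 0.6)]
paddle_top top [([208.0, 223.0], 0.57), ([324.0, 198.0], 0.4)]
    [0.491 0.2   0.128] [0.0098 0.0098]
clamp side [([271.0, 255.0], 0.58)]
clamp top [([257.0, 215.0], 0.78), ([266.0, 165.0], 0.29)]
    [0.517 0.088 0.006] [0.0048 0.0048]
pad_face side [([272.0, 217.0], 0.62), ([292.0, 334.0], 0.36)]
pad_face top [([307.0, 204.0], 0.46)]
    [ 0.548 -0.048  0.031] [0.007 0.007]
filter_mid side [([234.0, 188.0], 0.95), ([342.0, 199.0], 0.9), ([276.0, 202.0], 0.65)]
filter_mid top [([291.0, 126.0], 0.71), ([325.0, 198.0], 0.66), ([132.0, 193.0], 0.62)]
    [ 0.691 -0.01   0.178] [0.027 0.027]
filter side [([213.0, 220.0], 0.97), ([234.0, 199.0], 0.93), ([275.0, 208.0], 0.86)]
filter top [([339.0, 143.0], 0.9), ([294.0, 129.0], 0.87), ([358.0, 282.0], 0.78)]
    [
[... 239 characters left out ...]
, 348.0], 0.88)]
canister top [([134.0, 190.0], 0.74), ([422.0, 278.0], 0.26)]
    [0.574 0.427 0.001] [0.0038 0.0038]
mug side [([192.0, 294.0], 0.73)]
mug top [([192.0, 138.0], 0.87)]
    [ 0.725  0.274 -0.02 ] [0.0054 0.0054]
pan side [([296.0, 142.0], 0.68)]
pan top [([462.0, 198.0], 0.59)]
    [ 0.568 -0.468  0.025] [0.0033 0.0033]
cartridge side [([290.0, 334.0], 0.66)]
cartridge top [([164.0, 259.0], 0.84), ([258.0, 216.0], 0.71), ([422.0, 278.0], 0.65)]
    [0.393 0.338 0.004] [0.0041 0.0041]
scrubber side [([347.0, 174.0], 0.64), ([272.0, 240.0], 0.54)]
scrubber top [([424.0, 280.0], 0.76)]
    [ 0.345 -0.372 -0.013] [0.0041 0.0041]
wrench side [([310.0, 225.0], 0.64)]
wrench top []
```

View pics/top0.png

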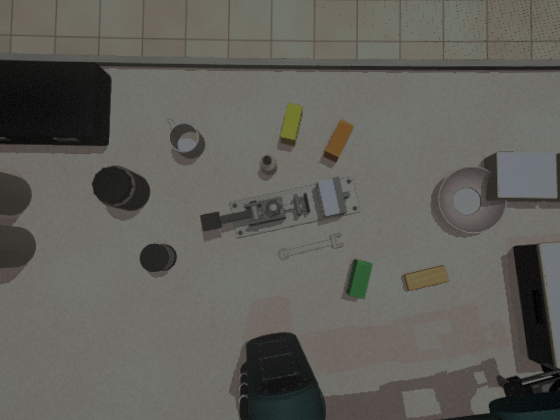

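View pics/side0.png

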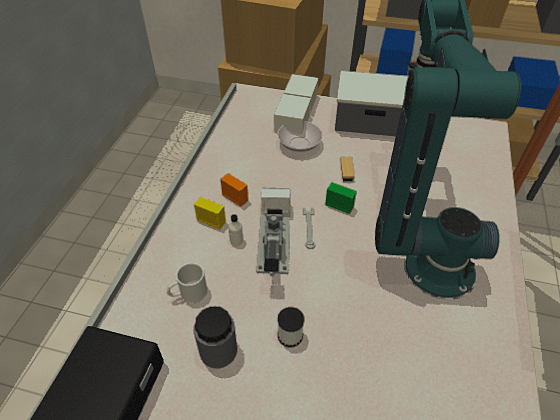

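Run:
```python
from h import *
o=robot.get_obs()
p=eyes.snapshot("top")
for nm,xy,z in [("paddle",(210.5,221.5),.112),("nut",(273,207),.128),("filt",(330,197),.09),("c1",(236,206),.012),("c2",(353,181),.012),("c3",(239,233),.012),("c4",(357,208),.012)]:
    print(nm,atz(p,o,xy,z).round(3))
m=models.masks_of(p,"paddle_top");print([(a["xy"],a["confidence"]) for a in m][:2])
c=p["color"][150:260,190:380];cv2.imwrite("pics/t1.png",cv2.resize(c,None,fx=4,fy=4,interpolation=2)[:,:,::-1])
w=eyes.snapshot("wrist");print(np.array(w["tool_from_camera"]).round(3),w["camera_matrix"])
```

```text
paddle [0.486 0.195 0.112]
nut [0.524 0.037 0.128]
filt [ 0.555 -0.108  0.09 ]
c1 [0.536 0.143 0.012]
c2 [ 0.609 -0.177  0.012]
c3 [0.462 0.134 0.012]
c4 [ 0.534 -0.188  0.012]
[([218.2, 218.8], 0.56), ([295.8, 207.9], 0.17)]
[[-0.001  0.966  0.26   0.076]
 [ 1.     0.001 -0.     0.   ]
 [-0.001  0.26  -0.966  0.018]
 [ 0.     0.     0.     1.   ]] [[354.02036115   0.         278.85674597]
 [  0.         354.02036115 211.14999817]
 [  0.           0.           1.        ]]
```

View pics/t1.png

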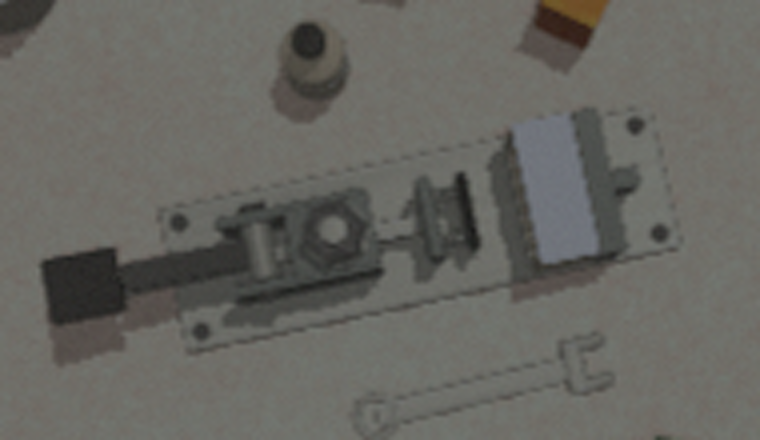

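>>> step_arm --commands '[[[0,0,0,0,0,-0.182,70],[0,0,0,0,0,-0.182,70],[0,0,0,0,0,-0.182,70],[0,0,0,0,0,-0.182,70],[0,0,0,0,0,-0.182,70],[0,0,0,0,0,-0.182,70],[0,0,0,0,0,-0.182,70],[0,0,0,0,0,-0.182,70],[0,0,0,0,0,-0.182,70],[36.8,49.5,0,0,0,0,70],[36.8,49.5,0,0,0,0,70],[36.8,49.5,0,0,0,0,70],[36.8,49.5,0,0,0,0,70],[36.8,49.5,0,0,0,0,70],[36.8,49.5,0,0,0,0,70],[36.8,49.5,0,0,0,0,70],[36.8,49.5,0,0,0,0,70],[36.8,49.5,0,0,0,0,70],[36.8,49.5,0,0,0,0,70],[36.8,49.5,0,0,0,0,70]]]'

```text
time: 4.3
tool_pos: [0.5271, 0.0387, 0.4049]
ee_rot: [3.141, 0.001, 1.917]
wrist_force: [0.7, -0.6, -0.2]
width: 0.0703
finger_force: 0.0
```

Run:
```python
from h import *
o=robot.get_obs();print(o["time"],o["tool_pos"].round(4),o["ee_rot"].round(4),o["joint_positions"].round(3))
w=eyes.snapshot("wrist");c=w["color"];save(w,"w1")
for q in ["nut_grip","paddle_top"]:
    z={"nut_grip":.107,"paddle_top":.112}[q]
    for a in models.tip_of(w,q)[:2]: print(q,a["xy"],a["confidence"],atz(w,o,a["xy"],z).round(4))
for a in models.masks_of(w,"nut_grip")[:1]: print(a["xy"])
```

```text
4.3 [0.5271 0.0387 0.4049] [3.1409e+00 8.0000e-04 1.9171e+00] [-0.034  0.039  1.421 -0.     1.68  -0.38 ]
nut_grip [276.7, 211.2] 0.95 [0.5257 0.0379 0.107 ]
[284.0, 164.0]
```

View pics/w1.png

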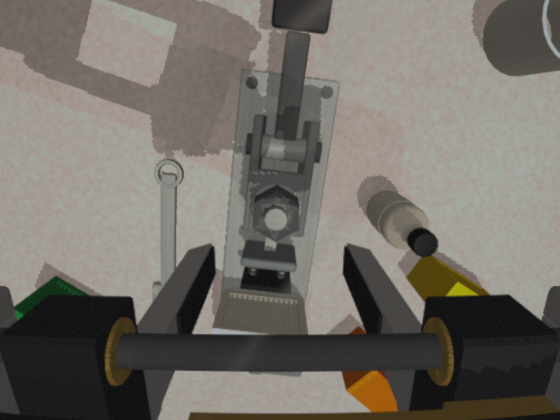

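Run:
```python
import cv2
c=cv2.imread("pics/w1.png")[165:255,225:325];c=cv2.convertScaleAbs(c,alpha=1.8)
cv2.imwrite("pics/w1c.png",cv2.resize(c,None,fx=6,fy=6,interpolation=2))
```

```text
(no output)
```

View pics/w1c.png

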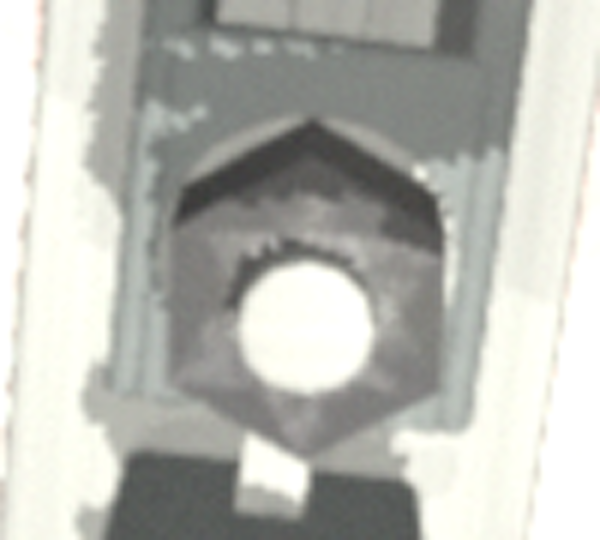

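>>> step_arm --commands '[[[0,-1.5,40,0,0,0,70],[0,0,40,0,0,0,60],[0,0,27,0,0,0,60],[0,0,0,0,0,0,20],[0,0,0,0,0,0,20],[0,0,0,0,0,0,20],[0,0,0,0,0,0,20],[0,0,0,0,0,0,20]]]'

```text
time: 5.5
tool_pos: [0.5252, 0.0357, 0.2999]
ee_rot: [3.139, 0.003, 1.917]
wrist_force: [-2.3, -1.6, 5.7]
width: 0.0361
finger_force: 29.9
```

>>> step_arm --commands '[[[0,0,0,0,0,-0.1,20],[0,0,0,0,0,-0.1,20],[0,0,0,0,0,-0.1,20],[0,0,0,0,0,-0.1,20],[0,0,0,0,0,-0.1,20],[0,0,0,0,0,-0.1,20],[0,0,0,0,0,-0.1,20],[0,0,0,0,0,-0.1,20],[0,0,0,0,0,-0.1,20],[0,0,0,0,0,-0.1,20],[0,0,0,0,0,-0.1,20],[0,0,0,0,0,-0.1,20],[0,0,0,0,0,-0.1,20],[0,0,0,0,0,0,20]]]'

```text
time: 7.25
tool_pos: [0.526, 0.0372, 0.2999]
ee_rot: [3.139, 0.007, -3.067]
wrist_force: [1.7, 4.9, 5.9]
width: 0.036
finger_force: 29.9
```

```bash
python3 -c "
from h import *
o=robot.get_obs();print(o['wrist_torque'],o['ee_rot'],o['wrist_force'],o['joint_positions'])"
```

```text
[ 0.99401775 -0.66208475  0.00106539] [ 3.13923673  0.00670478 -3.06658786] [1.6947538  4.91712013 5.86647231] [-0.03792095  0.07940765  1.58893173  0.00311324  1.46685717 -1.68404307]
```

>>> step_arm --commands '[[[0,0,0,0,0,-0.07,20],[0,0,0,0,0,-0.07,20],[0,0,0,0,0,0,20]]]'

```text
time: 7.62
tool_pos: [0.526, 0.0373, 0.2999]
ee_rot: [3.14, 0.007, -2.927]
wrist_force: [4.1, 4.5, 5.9]
width: 0.0355
finger_force: 29.9
```

```bash
python3 -c "
from h import *
o=robot.get_obs();print(o['wrist_torque'],o['ee_rot'],o['wrist_force'])"
```

```text
[ 1.06433905 -0.63567684  0.09783644] [ 3.13955551  0.00708316 -2.92697678] [4.09969021 4.51521271 5.9064616 ]
```

>>> step_arm --commands '[[[0,0,0,0,0,-0.05,20],[0,0,0,0,0,0,20]]]'

```text
time: 7.88
tool_pos: [0.526, 0.0374, 0.2999]
ee_rot: [3.14, 0.007, -2.877]
wrist_force: [4.1, 5.0, 5.9]
width: 0.036
finger_force: 29.9
```

```bash
python3 -c "
from h import *
o=robot.get_obs();print(o['wrist_torque'],o['ee_rot'],o['wrist_force'])"
```

```text
[ 1.1371582  -0.60039521  0.08125292] [ 3.13968227  0.00717821 -2.87701792] [4.13493104 5.01191534 5.90890884]
```

>>> step_arm --commands '[[[0,0,0,0,0,-0.06,20],[0,0,0,0,0,0,20]]]'

```text
time: 8.12
tool_pos: [0.526, 0.0373, 0.2999]
ee_rot: [3.139, 0.007, -2.82]
wrist_force: [3.5, 6.5, 5.4]
width: 0.036
finger_force: 30.5
```

```bash
python3 -c "
from h import *
o=robot.get_obs();print(o['wrist_torque'],o['ee_rot'],o['wrist_force'])"
```

```text
[ 1.25564675 -0.58892854 -0.94569407] [ 3.13940248  0.00740936 -2.82032939] [3.49939398 6.50753847 5.35596467]
```

>>> step_arm --commands '[[[0,0,0,0,0,0.02,44],[0,0,0,0,0,0,44],[0,0,-35,0,0,0,44],[0,0,-60,0,0,0,20],[-14,50,0,0,0,0,0],[0,50,0,0,0,0,0],[0,0,0,0,0,0,0],[0,0,0,0,0,0,0]]]'

```text
time: 9.12
tool_pos: [0.5081, 0.1355, 0.3919]
ee_rot: [-3.141, -0.002, -2.836]
wrist_force: [0.4, -0.7, -0.3]
width: 0.0007
finger_force: 0.0
```

```bash
cat > look.py <<'E'
import sys
from h import *
o=robot.get_obs();print(o["time"],o["tool_pos"].round(4),o["ee_rot"].round(4),o["wrist_force"].round(2))
w=eyes.snapshot("wrist");save(w,sys.argv[1]);
import pickle;pickle.dump((w,o),open(sys.argv[1]+".pkl","wb"))
for q,z in [("nut_grip",.107),("paddle_top",.112),("pad_face",.047),("filter_mid",.052)]:
    for a in models.tip_of(w,q)[:2]: print(q,a["xy"],a["confidence"],atz(w,o,a["xy"],z).round(4))
E
python3 look.py w2
```

```text
9.125 [0.5081 0.1355 0.3919] [-3.1406e+00 -1.7000e-03 -2.8364e+00] [ 0.38 -0.74 -0.34]
nut_grip [152.2, 200.4] 0.63 [0.5257 0.0366 0.107 ]
paddle_top [120.0, 59.5] 0.7 [ 0.4307 -0.0073  0.112 ]
pad_face [85.9, 180.9] 0.78 [ 0.5466 -0.0471  0.047 ]
filter_mid [20.4, 175.2] 0.76 [ 0.5589 -0.11    0.052 ]
filter_mid [97.8, 363.2] 0.7 [ 0.7464 -0.0018  0.052 ]
```

View pics/w2.png

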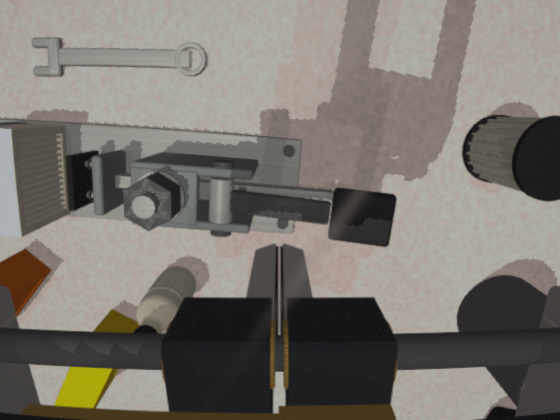

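Run:
```python
import pickle
from h import *
w,o=pickle.load(open("w2.pkl","rb"))
print(atz(w,o,(363,216),.112))
c=cv2.convertScaleAbs(w["color"][110:240,0:160,::-1],alpha=1.6)
cv2.imwrite("pics/w2c.png",cv2.resize(c,None,fx=4.5,fy=4.5,interpolation=2))
```

```text
[0.4872269  0.19639926 0.112     ]
```

View pics/w2c.png

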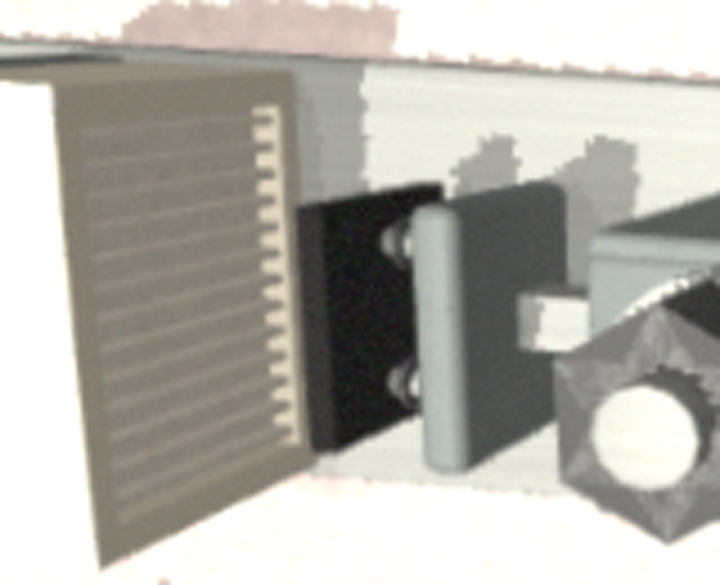

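```bash
cat > ax.py <<'E'
import pickle
from h import *
u=np.array([.224,-.975]);u/=np.linalg.norm(u);n=np.array([.526,.037])
def s(f,xy,z):
    w,o=pickle.load(open(f+".pkl","rb")); return round(1000*float((atz(w,o,xy,z)[:2]-n)@u)+50,1)
def sc(f,xy,z,k=4.5,x0=0,y0=110): return s(f,(xy[0]/k+x0,xy[1]/k+y0),z)
E
python3 - <<'E'
from ax import *
f="w2"
print("filter",sc(f,(77,325),.092),"padfront",sc(f,(306,330),.072),"padback",sc(f,(327,330),.072), "paddle",s(f,(363,216),.112),"stop side base", )
E
```

```text
filter 173.9 padfront 139.7 padback 135.3 paddle -114.0 stop side base
```

>>> step_arm --commands '[[[1,40,0,0,0,0,0],[0,24,40,0,0,0,0],[0,0,36,0,0,0,0],[0,0,0,0,0,0,0],[0,0,10,0,0,0,0],[0,0,0,0,0,0,0]]]'

```text
time: 10.12
tool_pos: [0.4887, 0.1964, 0.3085]
ee_rot: [3.141, 0.004, -2.837]
wrist_force: [-0.2, -0.2, 2.7]
width: 0.0006
finger_force: 1.2
```

>>> step_arm --commands '[[[0,0,10,0,0,0,0],[0,0,10,0,0,0,0],[0,0,9,0,0,0,0],[0,0,7,0,0,0,0],[0,0,0,0,0,0,0]]]'

```text
time: 10.75
tool_pos: [0.4888, 0.197, 0.2727]
ee_rot: [3.14, 0.005, -2.837]
wrist_force: [-0.2, 4.0, 5.4]
width: 0.0004
finger_force: 2.4
```

>>> step_arm --commands '[[[0,0,3,0,0,0,0],[0,0,0,0,0,0,0],[0,0,-20,0,0,0,0],[0,0,-25,0,0,0,0],[0,0,-40,0,0,0,0],[0,-32,-40,0,0,0,0],[0,-32,0,0,0,0,0],[0,0,0,0,0,0,0],[0,0,0,0,0,0,0]]]'

```text
time: 11.88
tool_pos: [0.507, 0.1355, 0.392]
ee_rot: [3.141, -0.002, -2.837]
wrist_force: [-0.7, -0.1, 0.4]
width: 0.0003
finger_force: 0.0
```

```bash
python3 look.py w3
python3 - <<'E'
from ax import *
w,o=pickle.load(open("w3.pkl","rb"))
c=cv2.convertScaleAbs(w["color"][110:240,0:160,::-1],alpha=1.6)
cv2.imwrite("pics/w3c.png",cv2.resize(c,None,fx=4.5,fy=4.5,interpolation=2))
E
```

```text
11.875 [0.507  0.1355 0.392 ] [ 3.1413e+00 -1.8000e-03 -2.8369e+00] [-0.69 -0.09  0.38]
paddle_top [361.1, 221.0] 0.78 [0.4902 0.1969 0.112 ]
pad_face [76.3, 178.5] 0.57 [ 0.5457 -0.0563  0.047 ]
filter_mid [24.6, 177.7] 0.95 [ 0.5586 -0.1048  0.052 ]
filter_mid [94.2, 362.2] 0.6 [ 0.7449 -0.0056  0.052 ]
```

View pics/w3c.png

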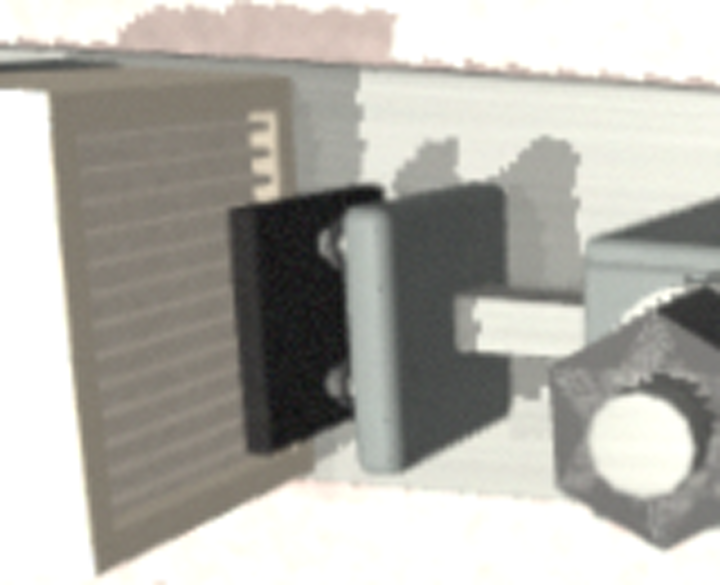

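```bash
cat > prof.py <<'E'
import sys
from ax import *
for f in sys.argv[1:]:
    w,o=pickle.load(open(f+".pkl","rb")); g=w["color"].mean(2)[172:196,:130].mean(0)
    print(f,"prof",g.astype(int).tolist()[0:126])
    d=np.gradient(g)
    print("edges",[(i,int(d[i]*2)) for i in range(1,129) if abs(d[i])>4 and abs(d[i])>=max(abs(d[i-1]),abs(d[i+1]))])
E
python3 prof.py w2 w3
python3 - <<'E'
from ax import *
print(sc("w3",(74,325),.092),sc("w3",(240,330),.072),sc("w3",(262,330),.072))
E
```

```text
w2 prof [176, 176, 176, 176, 176, 176, 176, 176, 176, 176, 176, 176, 177, 176, 171, 151, 115, 85, 77, 77, 76, 77, 79, 81, 81, 81, 81, 81, 81, 81, 80, 80, 80, 80, 80, 80, 80, 80, 81, 81, 81, 82, 81, 81, 81, 81, 80, 81, 81, 81, 81, 80, 81, 81, 81, 81, 81, 82, 84, 92, 102, 106, 111, 118, 113, 91, 72, 50, 36, 34, 34, 33, 30, 22, 18, 17, 17, 17, 16, 17, 17, 17, 17, 17, 17, 18, 23, 28, 28, 27, 25, 37, 69, 101, 111, 114, 117, 118, 118, 112, 101, 89, 73, 56, 48, 47, 47, 47, 47, 47, 47, 48, 48, 48, 51, 63, 72, 75, 77, 85, 94, 100, 102, 109, 111, 112]
edges [(16, -65), (59, 18), (62, 12), (65, -41), (73, -11), (86, 10), (92, 64), (102, -33), (115, 20), (119, 16), (122, 9)]
w3 prof [175, 175, 175, 175, 175, 176, 175, 175, 176, 176, 176, 176, 175, 171, 152, 116, 86, 77, 76, 76, 77, 79, 80, 81, 81, 81, 80, 81, 81, 80, 80, 80, 80, 80, 80, 80, 80, 80, 80, 81, 81, 81, 81, 81, 81, 80, 80, 80, 80, 80, 80, 77, 60, 41, 34, 33, 33, 31, 24, 18, 17, 16, 16, 17, 17, 16, 17, 16, 16, 17, 16, 16, 20, 25, 26, 25, 34, 66, 100, 110, 113, 116, 117, 117, 110, 100, 87, 71, 54, 47, 45, 45, 45, 46, 46, 46, 46, 46, 46, 47, 50, 63, 71, 74, 75, 81, 92, 98, 99, 99, 100, 100, 101, 109, 115, 116, 116, 116, 116, 116, 116, 117, 115, 115, 115, 114]
edges [(15, -65), (52, -35), (58, -12), (72, 8), (77, 66), (87, -32), (101, 20), (105, 17), (113, 13)]
173.7 153.0 148.3
```

>>> step_arm --commands '[[[0,32,0,0,0,0,0],[0,32,40,0,0,0,0],[0,0,36,0,0,0,0],[0,0,10,0,0,0,0],[0,0,10,0,0,0,0],[0,0,10,0,0,0,0],[0,0,9,0,0,0,0],[0,0,7,0,0,0,0],[0,0,3,0,0,0,0],[0,0,0,0,0,0,0],[0,0,-20,0,0,0,0],[0,0,-25,0,0,0,0],[0,0,-40,0,0,0,0],[0,-32,-40,0,0,0,0],[0,-32,0,0,0,0,0],[0,0,0,0,0,0,0],[0,0,0,0,0,0,0]]]'

```text
time: 14.25
tool_pos: [0.5072, 0.1355, 0.3929]
ee_rot: [3.141, 0.0, -2.837]
wrist_force: [0.0, -0.1, 0.0]
width: 0.0002
finger_force: 0.0
```

```bash
python3 look.py w4; python3 prof.py w4
```

```text
14.25 [0.5072 0.1355 0.3929] [ 3.1413e+00  2.0000e-04 -2.8370e+00] [ 0.04 -0.09  0.03]
nut_grip [152.1, 197.5] 0.88 [0.5232 0.0364 0.107 ]
paddle_top [360.5, 215.3] 0.96 [0.487  0.1953 0.112 ]
pad_face [64.3, 179.3] 0.58 [ 0.5512 -0.0681  0.047 ]
filter_mid [95.9, 363.2] 0.87 [ 0.7477 -0.0037  0.052 ]
filter_mid [24.1, 177.5] 0.55 [ 0.5597 -0.1056  0.052 ]
w4 prof [174, 174, 174, 174, 174, 174, 174, 174, 174, 174, 174, 174, 174, 174, 165, 139, 102, 80, 76, 76, 76, 77, 79, 80, 80, 80, 80, 80, 80, 80, 79, 79, 79, 80, 79, 79, 79, 79, 80, 77, 64, 44, 35, 33, 33, 30, 24, 19, 16, 16, 17, 16, 16, 16, 17, 16, 16, 16, 16, 16, 17, 23, 30, 32, 45, 75, 101, 110, 113, 115, 116, 113, 104, 93, 80, 63, 50, 45, 45, 45, 45, 45, 45, 45, 45, 45, 45, 45, 47, 59, 68, 71, 73, 80, 90, 96, 97, 97, 97, 97, 97, 99, 105, 113, 116, 116, 116, 115, 115, 117, 120, 121, 122, 125, 127, 127, 128, 130, 131, 131, 131, 130, 122, 116, 116, 115]
edges [(15, -62), (40, -32), (46, -11), (61, 12), (65, 56), (75, -29), (89, 20), (93, 16), (102, 14), (122, -14)]
```

>>> step_arm --commands '[[[0,32,0,0,0,0,0],[0,32,40,0,0,0,0],[0,0,36,0,0,0,0],[0,0,10,0,0,0,0],[0,0,10,0,0,0,0],[0,0,10,0,0,0,0],[0,0,9,0,0,0,0],[0,0,7,0,0,0,0],[0,0,3,0,0,0,0],[0,0,0,0,0,0,0]]]'

```text
time: 15.75
tool_pos: [0.4883, 0.1967, 0.2703]
ee_rot: [3.141, 0.002, -2.837]
wrist_force: [-4.0, 1.3, 6.6]
width: 0.0006
finger_force: 3.2
```

>>> step_arm --commands '[[[0,0,-20,0,0,0,0],[0,0,-25,0,0,0,0],[0,0,-40,0,0,0,0],[0,-32,-40,0,0,0,0],[0,-32,0,0,0,0,0],[0,0,0,0,0,0,0],[0,0,0,0,0,0,0]]]'

```text
time: 16.62
tool_pos: [0.5072, 0.1355, 0.3928]
ee_rot: [3.141, 0.0, -2.837]
wrist_force: [0.4, 0.1, -1.5]
width: 0.0006
finger_force: 0.0
```

```bash
python3 look.py w5; python3 prof.py w5
python3 - <<'E'
from ax import *
for f,a,b,c in [("w2",16,66.5,92),("w3",15.1,52.5,77.3),("w4",15.3,40.6,64.9)]: print(f,s(f,(a,183),.092),s(f,(b,183),.072),s(f,(c,183),.072))
w,o=pickle.load(open("w5.pkl","rb"))
c=cv2.convertScaleAbs(w["color"][110:240,0:160,::-1],alpha=1.6)
cv2.imwrite("pics/w5c.png",cv2.resize(c,None,fx=4.5,fy=4.5,interpolation=2))
E
```

```text
16.625 [0.5072 0.1355 0.3928] [ 3.1413e+00  2.0000e-04 -2.8370e+00] [ 0.41  0.1  -1.52]
nut_grip [154.2, 198.6] 0.97 [0.5235 0.0381 0.107 ]
paddle_top [358.9, 219.3] 0.63 [0.4904 0.1952 0.112 ]
pad_face [52.8, 176.5] 0.71 [ 0.5519 -0.08    0.047 ]
pad_face [116.1, 59.2] 0.25 [ 0.4296 -0.04    0.047 ]
filter_mid [95.3, 362.0] 0.73 [ 0.7462 -0.0046  0.052 ]
w5 prof [173, 173, 173, 173, 173, 173, 173, 173, 173, 174, 173, 174, 173, 165, 137, 102, 80, 76, 75, 76, 77, 79, 79, 80, 80, 80, 80, 80, 79, 76, 59, 39, 27, 27, 30, 29, 23, 17, 17, 16, 16, 16, 17, 16, 17, 16, 16, 16, 17, 17, 16, 21, 42, 76, 99, 109, 112, 114, 115, 112, 103, 93, 79, 63, 50, 45, 44, 44, 44, 44, 45, 45, 45, 45, 44, 44, 45, 50, 63, 69, 72, 74, 80, 89, 94, 94, 95, 95, 95, 96, 96, 98, 108, 114, 115, 116, 115, 115, 117, 118, 121, 123, 124, 124, 126, 128, 128, 132, 132, 132, 133, 132, 132, 132, 132, 132, 132, 132, 132, 131, 131, 130, 121, 114, 113, 114]
edges [(14, -62), (30, -37), (36, -12), (53, 57), (62, -29), (78, 19), (82, 15), (92, 16), (122, -16)]
w2 175.0 141.2 117.2
w3 175.1 153.7 130.1
w4 175.5 165.8 142.3
```

View pics/w5c.png

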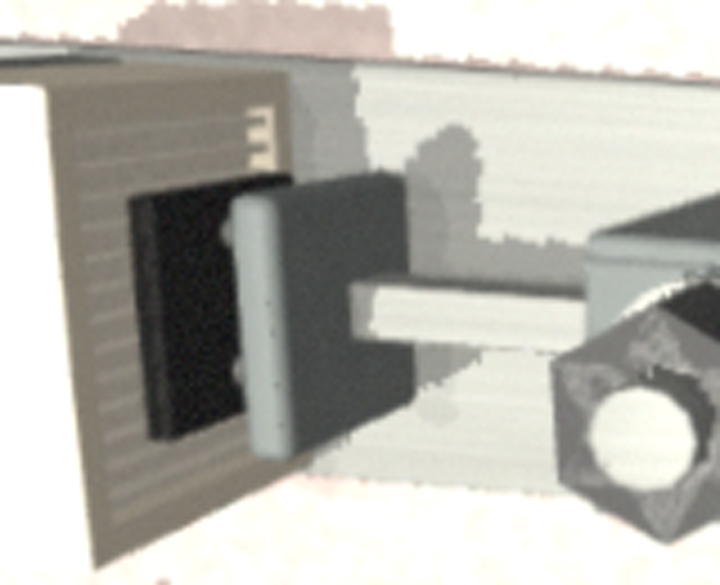

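>>> step_arm --commands '[[[0,32,0,0,0,0,0],[0,32,40,0,0,0,0],[0,0,36,0,0,0,0],[0,0,0,0,0,0,0],[0,0,0,0,0,0,0]]]'

```text
time: 17.5
tool_pos: [0.4883, 0.1967, 0.318]
ee_rot: [-3.141, 0.002, -2.836]
wrist_force: [-0.9, 1.0, 0.5]
width: 0.0006
finger_force: 0.0
```

```bash
cat > top.py <<'E'
import sys,os
from h import *
o=robot.get_obs();print(o["time"],o["tool_pos"].round(4),o["wrist_force"].round(2))
g=np.mean([eyes.snapshot("top")["color"].mean(2) for _ in range(2)],0).astype(np.float32)
np.save(sys.argv[1],g)
# unrotate so clamp x is horizontal, magnify 8x about pixel (300,204)
def strip(g):
    M=cv2.getRotationMatrix2D((300,204),-np.degrees(np.arctan2(26,117)),1.0)
    M[:,2]+=[-270,-204+12]
    S=np.diag([8,8,1.])@np.vstack([M,[0,0,1]])
    return cv2.warpAffine(g,S[:2],(60*8,24*8),flags=cv2.INTER_CUBIC)
st=strip(g); cv2.imwrite("pics/"+sys.argv[1]+"_s.png",st)
if len(sys.argv)>2:
    a=strip(np.load(sys.argv[2]+".npy"))
    for nm,x0,x1 in [("jaw",*map(int,sys.argv[3:5])),("pad/filter",*map(int,sys.argv[5:7]))]:
        t=a[16:-16,x0:x1]; r=cv2.matchTemplate(st[16:-16,max(0,x0-30):x1+50],t,cv2.TM_CCOEFF_NORMED)
        print(nm,"shift px",(r.argmax()-(x0-max(0,x0-30)))/8,r.max())
else:
    print(st[60:130].mean(0)[::8].astype(int).tolist())
E
python3 top.py a0
```

```text
17.5 [0.4883 0.1967 0.318 ] [-0.91  0.98  0.49]
[76, 84, 90, 93, 92, 87, 76, 65, 65, 64, 79, 91, 85, 89, 101, 103, 103, 105, 104, 104, 104, 104, 105, 105, 104, 104, 104, 105, 105, 105, 105, 106, 106, 104, 99, 94, 94, 85, 64, 57, 73, 83, 83, 80, 77, 75, 73, 67, 50, 35, 34, 40, 88, 123, 128, 126, 127, 126, 127, 126][ WARN:0@0.997] global loadsave.cpp:1063 imwrite_ Unsupported depth image for selected encoder is fallbacked to CV_8U.
```

View pics/a0_s.png

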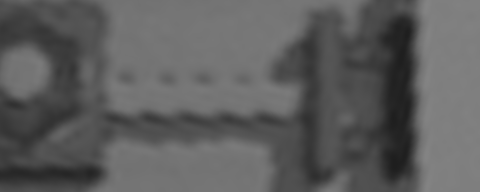

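>>> step_arm --commands '[[[0,0,7,0,0,0,0],[0,0,7,0,0,0,0],[0,0,7,0,0,0,0],[0,0,0,0,0,0,0],[0,0,0,0,0,0,0]]]'

```text
time: 18.23
tool_pos: [0.4883, 0.1976, 0.2976]
ee_rot: [3.138, 0.005, -2.836]
wrist_force: [-0.8, 4.2, 6.0]
width: 0.0004
finger_force: 2.8
```

```bash
python3 top.py a1 a0 296 360 380 440 2>/dev/null
```

```text
18.225 [0.4883 0.1976 0.2976] [-0.83  4.16  6.03]
jaw shift px 1.25 0.85360277
pad/filter shift px 0.0 0.9996344
```

>>> step_arm --commands '[[[0,0,4,0,0,0,0],[0,0,0,0,0,0,0],[0,0,0,0,0,0,0]]]'

```text
time: 18.7
tool_pos: [0.4883, 0.1979, 0.294]
ee_rot: [3.137, 0.005, -2.836]
wrist_force: [-2.8, 5.4, 7.6]
width: 0.0006
finger_force: 3.6
```

```bash
python3 top.py a2 a0 296 360 380 440 2>/dev/null
```

```text
18.7 [0.4883 0.1979 0.294 ] [-2.76  5.43  7.56]
jaw shift px 1.625 0.8429768
pad/filter shift px 0.0 0.9996189
```

>>> step_arm --commands '[[[0,0,2,0,0,0,0],[0,0,0,0,0,0,0],[0,0,0,0,0,0,0],[0,0,0,0,0,0,0]]]'

```text
time: 19.3
tool_pos: [0.4882, 0.1979, 0.2923]
ee_rot: [3.137, 0.005, -2.836]
wrist_force: [-2.1, 4.9, 7.7]
width: 0.0001
finger_force: 4.1
```

```bash
python3 top.py a3 a0 296 360 380 440 2>/dev/null
python3 - <<'E'
import numpy as np,cv2
# jaw->pad separation: start image vs now, in px along the clamp axis
def prof(g):
    M=cv2.getRotationMatrix2D((300,204),-np.degrees(np.arctan2(26,117)),1.0);M[:,2]+=[-270,-192]
    S=np.diag([8,8,1.])@np.vstack([M,[0,0,1]])
    return cv2.warpAffine(g,S[:2],(480,192),flags=cv2.INTER_CUBIC)[60:130].mean(0)[80:440:4].astype(int).tolist()
print(prof(cv2.imread("pics/top0.png").astype(np.float32).mean(2)))
for n in("a0","a3"): print(prof(np.load(n+".npy")))
E
```

```text
19.3 [0.4882 0.1979 0.2923] [-2.09  4.86  7.73]
jaw shift px 1.75 0.83251953
pad/filter shift px 0.0 0.9995877
[69, 71, 74, 77, 77, 78, 82, 88, 92, 94, 93, 93, 94, 95, 96, 97, 96, 95, 95, 94, 93, 90, 88, 87, 86, 83, 78, 71, 63, 58, 56, 58, 64, 72, 76, 76, 74, 72, 75, 79, 82, 81, 76, 71, 69, 68, 67, 67, 64, 58, 48, 39, 32, 30, 34, 48, 68, 88, 102, 109, 110, 109, 109, 109, 109, 108, 104, 95, 84, 75, 71, 72, 72, 72, 72, 71, 69, 65, 66, 69, 70, 68, 70, 80, 96, 110, 117, 118, 116, 116]
[79, 87, 91, 90, 85, 84, 89, 95, 101, 103, 103, 103, 103, 104, 105, 105, 104, 103, 104, 104, 104, 104, 104, 104, 105, 105, 105, 104, 104, 104, 104, 104, 104, 105, 105, 105, 105, 105, 105, 105, 105, 106, 106, 106, 106, 105, 104, 102, 99, 96, 94, 95, 94, 91, 85, 75, 64, 57, 57, 63, 73, 80, 83, 83, 83, 82, 80, 79, 77, 76, 75, 75, 73, 71, 67, 60, 50, 41, 35, 34, 34, 34, 40, 61, 88, 111, 123, 128, 128, 127]
[78, 87, 91, 90, 84, 83, 87, 94, 100, 103, 103, 102, 102, 103, 105, 105, 104, 104, 104, 104, 104, 104, 103, 104, 105, 105, 105, 104, 104, 103, 103, 103, 104, 105, 105, 105, 105, 105, 104, 104, 104, 105, 105, 106, 105, 105, 104, 105, 104, 103, 99, 96, 95, 95, 95, 95, 93, 87, 79, 69, 60, 56, 59, 66, 75, 81, 84, 82, 78, 73, 71, 71, 72, 71, 66, 59, 50, 41, 35, 33, 34, 33, 40, 60, 88, 110, 123, 127, 127, 126]
```

```bash
python3 -c "
from h import *
print(robot.close_job())"
```

```text
the job is handed in; nothing more can be done
None
```

I handed the job in at about 19 s. The nut is turned to its stop, the trigger is held down at about 8 N, and the pad is pressed in about 7 mm (estimated from the camera images), with the cassette against the end stop. I did no final check on the bystander objects, and the hand-in returned no verdict.

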